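# Hang the second spreader on the occupied hook

## Robot

A 6-joint arm with a two-finger parallel gripper is mounted at the origin on a cart in front of the work surface, level with it; the furniture and walls round the work are solid. World frame = base frame: x ahead of the robot, y to its left, z up, the work surface at z = 0. Lengths are in m, angles in rad, forces in N, time in s.
With the tool pointing down it reaches from about 0.4 to 0.825 m from the base axis. Payload 7 kg.
Tool frame: the origin (TCP) lies midway between the tips of the shut fingers; the grasp point (between the pads) lies arm.hold_point_z behind it (arm.hold_point_z is the distance from the TCP to the grasp point, in m); z points along the fingers, y is the line along which they close (so a half turn about z gives the same grasp; the last joint's range is limited). The gripper opens to 88 mm and grips with 3 to 60 N. Pads are 19 mm wide; open, the fingers measure 130 mm over their backs; the gripper's body (78 mm by 193 mm) begins 47 mm behind the grasp point.
Start: joints at [-0.856, 0.359, 0.012, 0, -1.224, -0.288], TCP at [0.279, -0.614, 0.198] pointing down, gripper open.
Joint ranges: [-3.07, 3.07], [-1.43, 2.12], [-1.02, 1.25], [-3.03, 1.67], [-3.05, -0], [-3.03, 3.03]. Speed limits (rad/s): [2.39, 2.39, 3.01, 3.14, 3.14, 3.14].

## Interface

Orientations are given as [roll, pitch, yaw] about the fixed x, y, z axes, in that order (R = Rz(yaw) Ry(pitch) Rx(roll)).
In Python, from station import arm gives the robot as it stands.
- The arm moves only by the shell command python3 -m crank 'ROWS' [OPENING] [FORCE]. ROWS is JSON, a list that holds one entry, the list of rows, each a list of 4 numbers: the shift along the tool's x, y, z in units of 25 mm (1.0 is 25 mm), then the turn about the tool's z in units of 5 degrees (1.0 is 5 degrees). A call has 1 to 12 rows; each row is the pose to reach, as a shift and turn from the pose commanded when the call began, along the tool's axes at that moment; what a row does not reach only later rows make up. A row lasts 1/8 s, in which the tool goes at most 62.5 mm and 10.7 degrees, less where a joint would pass 70% of its speed; a pose out of reach is approached as far as the arm can. A call with a gripper value outside its range is refused whole. OPENING is the closure, from 0 (fully open) to 1 (shut), set as the call begins (- or left out, the last holds). The fingers move at their own pace and stop on an object; FORCE is the grip in N (left out, the last holds). Time passes only in rows, so rows that repeat a pose let the fingers close. It gives the time, the measured TCP pose, the force, the opening and the grip force at its end, in the units of the state.
- arm.get_state(): the state, without advancing time (a new reading comes with each control period).
- arm.grab_frame(name): name is "scene" or "top" or "wrist"; returns (picture, depth): 420x560x3 uint8, red, green, blue; 420x560 float32, m along the optical axis (not along the pixel's ray), 0 where there is no reading.
- arm.get_calibration(name): a dict with "mtx" (3x3 intrinsics, pixels), "k1" (the pictures are not rectified: a ray, as slopes to the right and down, at radius r is drawn at 1 + k1 r^2 times it, then the intrinsics apply), "R" (3x3) and "t" (3): a world point X has camera coordinates R X + t; the wrist camera has in their place "mount" (4x4, takes a point from camera to tool coordinates, whose origin is the TCP and whose axes are the flange's). Camera axes: x right, y down, z forward; pixel columns grow to the right and rows downward; lengths in m; the calibration is good to about 2 mm. A picture is of the moment at which its call begins: read the wrist's pose just before it. get_calibration takes no time and is no camera call.
- arm.job_done(): hands the job in; it is judged then, once.
Trained networks look in the newest picture that a camera, given by its name, has taken for a name from the list of things; names that differ only in an ending like _2 or _b are one class to them, and where a whole thing is asked for, a point or a joint stands for the part that bears it (a point fixed in the world has none). Each returns a list of dicts, best first, with "score" (0 to 1); they miss things now and then, are a little off and sometimes report something else, mostly with a low value. They report only what shows in the picture. A call takes as long as a camera call. They do not tell look-alikes from the thing itself.
- arm.recognise(thing, camera): "extent" ([left, top, width, height] in pixels, round what is visible of it).
- arm.trace(thing, camera): "mask" (420x560 bool, what is visible of it) and "extent" ([left, top, width, height] in pixels, round what is visible of it).
The state is a dict: "t": time; "q": joint angles; "qd": joint speeds; "joint_efforts": joint torques, N m; "eef_pos": TCP position; "ee_rot": TCP orientation; "force": force on the tool from outside, world axes, zero at the start; "moment": the same for the moment, N m; "width": finger opening in m; "gripper_force": force on a finger pad.
Only numpy, scipy, OpenCV 4.12 (cv2) and the standard library are available. Lean on these libraries where they do the work, as an engineer would, in place of code of your own. Each camera call takes 0.05 s, during which the arm holds its last target. There are 200 camera calls.

## Task

Take the tall notched spreader out of the wooden drying block and hang it on the bar of the hook stand, in front of the small spreader that already hangs there. Then, still holding it, slide it back along the bar so that it pushes the small one ahead of it until both are packed against the rubber buffer: feel it resist, press firmly but gently for a moment without ramming it, and let go there. The small spreader must not come off the hook, and nothing else on the bench may be knocked about.

Things in the scene. Friction and masses are not known exactly. Their poses are not given: they have to be found in the camera images.
- hook_stand: Dark steel stand fixed to the bench. Origin at bench height; z up, x along the bar towards its rear. Base 12 mm thick, 100 mm wide, from x = -110 to +57 mm; post at x = 35 to 53 mm, 131 mm high. A flat steel bar 12 mm wide (y), 6 mm thick, top 125 mm above the bench, runs at y = 0 from the post forward to an upturned tip on the robot's side.
- bar_tip (a point): Top middle of the bar's upturned tip: x = -103 mm in the stand's frame, 135 mm above the bench, 10 mm above the bar's top. The tip is 4 mm thick (x) and 12 mm wide (y).
- bar_rear (a point): Point on the bar's top, 125 mm above the bench, straight above the stand's origin. A rubber buffer 28 mm wide, 26 mm tall sits round the bar near here: its front face is anywhere from 23 mm before to 13 mm behind this point, not measured, to be felt. It gives 1 mm per 4 N and springs back. Packing takes a push of 6 to 12 N for 0.3 s; over 15 N is ramming.
- spreader_small: Small white notched spreader, flat plate 6 mm thick (its x), 60 mm wide (y), 86 mm tall (z), 0.09 kg, hanging on the bar by its slot, free to slide along it. Origin at the middle of its lower edge. Slot 19 mm wide, 26 mm high, from z = 50 to 76 mm; top edge at z = 86 mm, i.e. 10 mm above the bar's top while it hangs.
- spreader_small_hang (a point): Middle of the upper edge of the small spreader's slot (76 mm above its lower edge), mid thickness: the point that rests on the bar. At the start it lies at x = -65 to -45 mm in the stand's frame, so at least 19 mm of bar is free behind it and 33 mm in front of it.
- spreader_tall: Tall white notched spreader, flat plate 6 mm thick (its x), 80 mm wide (y), 160 mm tall (z), 0.08 to 0.17 kg, standing loosely upright in the block's slot. Origin at the middle of its lower edge. Blade from z = 0 to 70 mm, neck 45 mm wide to z = 112 mm, grip tab 36 mm wide from z = 112 to 160 mm. Slot 19 mm wide, 26 mm high, from z = 76 to 102 mm. Either face may look to the front.
- spreader_tall_tab (a point): Point in the tall spreader's grip tab where it is best pinched across its 6 mm thickness from above, 144 mm above its lower edge and 16 mm below its top; axes as the spreader's. Fingertips that reach no more than 25 mm below this point clear the small spreader's top.
- spreader_tall_hang (a point): Middle of the upper edge of the tall spreader's slot, 102 mm above its lower edge and 42 mm below the tab point: the point that rests on the bar.
- drying_block: Wooden block fixed to the bench, 60 x 110 x 35 mm, origin under its centre, with a slot 8 mm wide (x) and 90 mm long (y), 25 mm deep, along its y axis; the tall spreader stands in it (slot floor 10 mm above the bench). Lift at least 30 mm straight up to clear it.
- cup: Bystander: clear mixing cup, 68 mm across, 85 mm tall, between the block and the pot; origin under its centre.
- tin: Bystander: small round tin, 67 mm across, 68 mm tall; origin under its centre.
- tape: Bystander: roll of masking tape lying flat, 104 mm across, 25 mm tall; origin under its centre.
- mould: Bystander: blue mould half, 60 x 85 x 24 mm, near the front edge; origin under its centre.
- torch: Bystander: black torch lying along y, 127 mm long, 33 mm thick, near the front edge; origin under its centre.
Not all that is in view belongs to the job. What is shaped like the spreader_small but purple is not meant. Leave any blue look-alike of the spreader_tall alone.

How it is judged:
By the outcome, as a careful person would: the job done as asked, in the order asked, and still so for the second after the job is handed in, with the robot touching nothing.
It also fails if it takes over 72 s, if anything falls off the work surface, if the arm or the gripper's body presses on something with over 40 N, if the wrist force passes 120 N, or if a joint passes its speed limit or range.

## Working session

There is one attempt and no reset: what is moved stays moved. The work goes in short steps, Python scripts to look and compute and a shell command to move; the robot and the scene stay as the last step left them, time stands still between calls to the robot, and variables do not carry over. Pictures are saved under pics/ and viewed, at most 10 in all, crops included, and the job is handed in when it is done.

```bash
mkdir -p pics; ls
python3 - <<'E'
from station import arm
import cv2,numpy as np
s=arm.get_state();print({k:np.round(v,3) for k,v in s.items()},arm.hold_point_z)
for n in ["scene","top"]:
    p,d=arm.grab_frame(n);cv2.imwrite(f"pics/{n}0.png",p[:,:,::-1]);np.save(f"pics/{n}_d.npy",d)
    c=arm.get_calibration(n);print(n,{k:np.round(v,4).tolist() for k,v in c.items()})
    for th in ["spreader_tall","spreader_small","hook_stand","drying_block"]:
        print(th,[(round(float(r["score"]),2),np.round(r["extent"]).tolist()) for r in arm.recognise(th,n)])
print({k:np.round(v,4).tolist() for k,v in arm.get_calibration("wrist").items()})
E
```

```text
pics
{'t': np.float64(0.0), 'q': array([-0.856,  0.359,  0.011, -0.   , -1.224, -0.288]), 'qd': array([-0.001,  0.   , -0.   , -0.   ,  0.002,  0.001]), 'joint_efforts': array([ 1.0000e-03, -5.8273e+01,  2.9304e+01,  6.9970e+00,  7.0000e-03,
       -0.0000e+00]), 'eef_pos': array([ 0.279, -0.614,  0.197]), 'ee_rot': array([ 3.14 , -0.   , -2.715]), 'force': array([0.663, 0.385, 0.162]), 'moment': array([-0.021,  0.006, -0.028]), 'gripper_force': np.float64(0.0), 'width': np.float64(0.088)} 0.0188
scene {'mtx': [[403.7777, 0.0, 279.815], [0.0, 403.7777, 210.9083], [0.0, 0.0, 1.0]], 'k1': -0.0656, 'R': [[0.5142, -0.8576, -0.0071], [-0.5939, -0.3501, -0.7243], [0.6188, 0.3767, -0.6894]], 't': [-0.2607, 0.356, 0.9253]}
spreader_tall [(0.7, [327.0, 206.0, 28.0, 45.0]), (0.62, [417.0, 216.0, 33.0, 44.0])]
spreader_small [(0.76, [252.0, 180.0, 16.0, 22.0]), (0.64, [286.0, 212.0, 9.0, 29.0])]
hook_stand [(0.93, [237.0, 163.0, 48.0, 68.0])]
drying_block [(0.6, [314.0, 236.0, 46.0, 29.0])]
top {'mtx': [[491.0602, 0.0, 282.744], [0.0, 491.0602, 215.7124], [0.0, 0.0, 1.0]], 'k1': -0.0229, 'R': [[0.0047, -0.9999, 0.011], [-0.9895, -0.0063, -0.1443], [0.1443, -0.0102, -0.9895]], 't': [-0.0125, 0.4901, 1.7662]}
spreader_tall [(0.65, [325.0, 204.0, 18.0, 9.0]), (0.49, [390.0, 168.0, 16.0, 16.0])]
spreader_small [(0.61, [288.0, 213.0, 4.0, 9.0])]
hook_stand [(0.76, [241.0, 177.0, 32.0, 51.0])]
drying_block [(0.68, [315.0, 201.0, 40.0, 21.0])]
{'mtx': [[332.2151, 0.0, 282.3529], [0.0, 332.2151, 207.4742], [0.0, 0.0, 1.0]], 'k1': -0.0792, 'mount': [[0.0011, -0.969, -0.247, 0.0677], [1.0, 0.0011, 0.0001, 0.0], [0.0002, -0.247, 0.969, -0.1866], [0.0, 0.0, 0.0, 1.0]]}
```

Run:
```python
import cv2,numpy as np
a=cv2.imread("pics/scene0.png")[140:300,200:470];b=cv2.imread("pics/top0.png")[140:270,200:430]
a=cv2.resize(a,None,fx=2.96,fy=2.96,interpolation=2)
cv2.imwrite("pics/a.png",a)
b=cv2.resize(b,None,fx=3.4,fy=3.4,interpolation=2);cv2.imwrite("pics/b.png",b)
```

```text
(no output)
```

View pics/a.png

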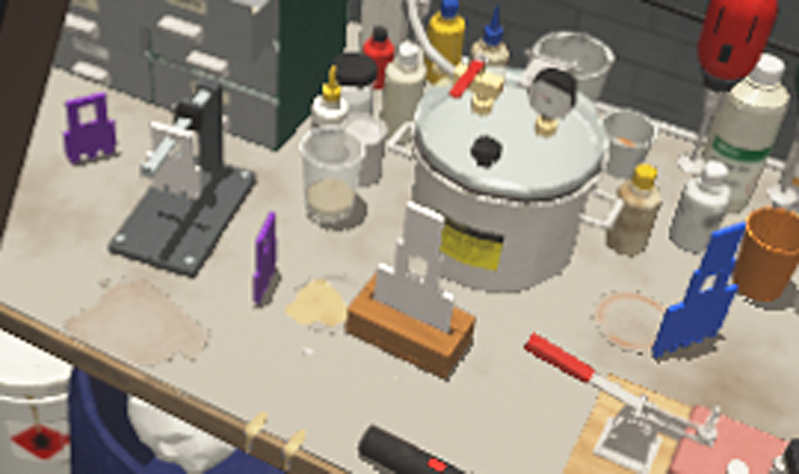

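View pics/b.png

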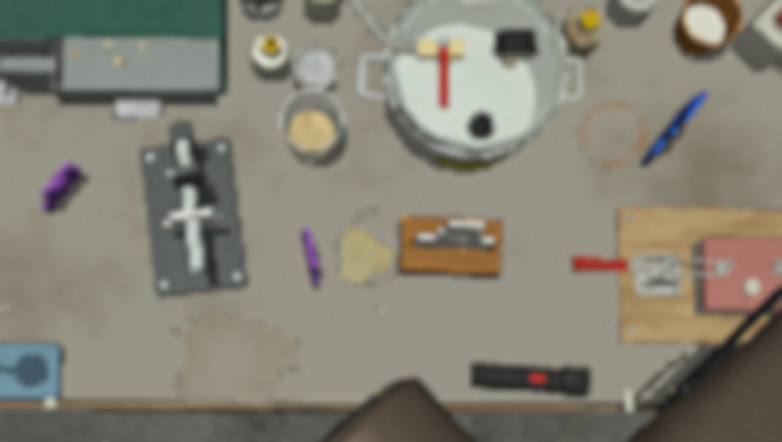

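Scene view: the tall white spreader stands in the block at crop (425,260), the stand with the small white one is at (175,160), and the purple and blue ones are decoys. In the top view the block is at crop (450,245) and the bar runs from (183,140) to (195,270). Next I'll compute the poses.

```bash
cat > h.py <<'E'
import numpy as np,cv2
from station import arm
from scipy.spatial.transform import Rotation as Ro
def cam(n):
    c=arm.get_calibration(n);K=np.array(c["mtx"]);k=c["k1"]
    if "R" in c: R=np.array(c["R"]);t=np.array(c["t"]);return K,k,R.T,-R.T@t
    s=arm.get_state();T=np.eye(4);T[:3,:3]=Ro.from_euler("xyz",s["ee_rot"]).as_matrix();T[:3,3]=s["eef_pos"]
    T=T@np.array(c["mount"]);return K,k,T[:3,:3],T[:3,3]
def cloud(d,C):
    "world xyz per pixel"
    K,k,R,o=C;v,u=np.indices(d.shape)
    p=cv2.undistortPoints(np.stack([u,v],-1).reshape(-1,1,2).astype(float),K,np.array([k,0,0,0.]))[:,0]
    X=np.c_[p,np.ones(len(p))]*d.reshape(-1,1);return (X@R.T+o).reshape(*d.shape,3)
def proj(X,C):
    K,k,R,o=C;return cv2.projectPoints((np.atleast_2d(X)-o)@R,np.zeros(3),np.zeros(3),K,np.array([k,0,0,0.]))[0][:,0]
def grab(n):
    C=cam(n);p,d=arm.grab_frame(n);return p,d,C,cloud(d,C)
def rect(P):
    (c,s,a)=cv2.minAreaRect((P[:,:2]*1000).astype(np.float32));return np.round(c,1),np.round(s,1),round(a,1)
E
python3 - <<'E'
from h import *
for n in ["scene","top"]:
    p,d,C,X=grab(n)
    for th in ["spreader_tall","spreader_small","hook_stand","drying_block","cup"]:
        for r in arm.trace(th,n)[:2]:
            P=X[r["mask"]&(d>0)];print(n,th,round(float(r["score"]),2),r["extent"],len(P),np.round(np.median(P,0),3),np.round(np.percentile(P,[2,98],axis=0),3).tolist(),rect(P))
    # high points of the stand
    m=(X[...,2]>.112)&(X[...,2]<.145)&(X[...,0]>.4)&(X[...,0]<.75)&(X[...,1]>.0)&(X[...,1]<.3)
    P=X[m];print("bar",len(P),np.round(P[::max(1,len(P)//15)],3).tolist())
E
```

```text
scene spreader_tall 0.92 [328.8, 208.2, 24.8, 42.1] 641 [ 0.505 -0.195  0.082] [[0.501, -0.231, 0.036], [0.509, -0.158, 0.17]] (array([ 558.3, -165.4]), array([165.2,  68.8]), 29.0)
scene spreader_tall 0.55 [419.1, 217.7, 30.7, 41.0] 531 [ 0.628 -0.432  0.064] [[0.601, -0.454, 0.008], [0.659, -0.41, 0.159]] (array([ 665.5, -437.8]), array([ 38.2, 140.7]), 80.4)
scene spreader_small 0.63 [286.2, 212.5, 6.6, 29.3] 167 [ 0.487 -0.043  0.047] [[0.464, -0.048, 0.002], [0.516, -0.036, 0.088]] (array([508.2, -29.4]), array([94.5, 20.9]), 15.1)
scene spreader_small 0.62 [218.8, 172.5, 19.6, 21.0] 321 [0.567 0.231 0.036] [[0.543, 0.212, 0.0], [0.629, 0.287, 0.087]] (array([597.1, 260.6]), array([106. ,  61.5]), 43.9)
scene hook_stand 0.65 [238.0, 164.8, 47.5, 66.7] 1397 [0.534 0.084 0.014] [[0.457, 0.034, 0.006], [0.617, 0.128, 0.135]] (array([570.4,  92.6]), array([233.1, 105.6]), 9.7)
scene hook_stand 0.35 [252.3, 181.6, 15.5, 23.1] 257 [0.521 0.079 0.091] [[0.516, 0.056, 0.055], [0.528, 0.107, 0.137]] (array([578.2, 133.5]), array([189. ,  45.7]), 42.1)
scene drying_block 0.88 [315.9, 237.
[... 1739 characters left out ...]
0.51 [285.6, 171.0, 17.5, 12.9] 271 [ 0.644 -0.04   0.028] [[0.603, -0.068, 0.008], [0.664, -0.01, 0.088]] (array([634. , -40.3]), array([64.9, 61.6]), 0.2)
top cup 0.38 [337.3, 246.9, 35.1, 10.0] 323 [ 0.362 -0.282  0.027] [[0.344, -0.338, -0.005], [0.38, -0.216, 0.041]] (array([ 362.3, -279.6]), array([133.7,  38.1]), 88.3)
bar 287 [[0.713, 0.006, 0.124], [0.667, 0.244, 0.14], [0.667, 0.246, 0.126], [0.62, 0.093, 0.131], [0.609, 0.096, 0.132], [0.602, 0.104, 0.115], [0.582, 0.096, 0.124], [0.567, 0.11, 0.126], [0.558, 0.102, 0.137], [0.555, 0.089, 0.119], [0.535, 0.088, 0.127], [0.522, 0.081, 0.141], [0.517, 0.106, 0.129], [0.504, 0.081, 0.125], [0.486, 0.077, 0.124], [0.463, 0.077, 0.14]]
```

```bash
cat >> h.py <<'E'
def togo(x,y,z,yawdeg):
    "row (units) from present pose to TCP target, tool pointing down"
    s=arm.get_state();R=Ro.from_euler("xyz",s["ee_rot"]).as_matrix()
    sh=R.T@(np.array([x,y,z])-s["eef_pos"])/.025
    dy=(yawdeg-np.degrees(s["ee_rot"][2])+180)%360-180
    print("pos",np.round(s["eef_pos"],4),"yaw",round(np.degrees(s["ee_rot"][2]),2),"ROW",np.round(sh,2).tolist(),round(-dy/5,2))
E
python3 - <<'E'
from h import *
togo(.505,-.19,.25,-92.7)
Q=[]
for n in ["scene","top"]:
    p,d,C,X=grab(n);Q.append(X[(d>0)])
Q=np.vstack(Q);Q=Q[(Q[:,2]>.15)&(Q[:,0]>.15)&(Q[:,0]<.75)&(Q[:,1]>-.75)&(Q[:,1]<.35)]
g=np.round(Q[:,:2]/.05).astype(int);u={}
for k,z in zip(map(tuple,g),Q[:,2]):u.setdefault(k,[]).append(z)
print(sorted([(round(k[0]*.05,2),round(k[1]*.05,2),round(max(z),2)) for k,z in u.items() if len(z)>3]))
E
```

```text
pos [ 0.2794 -0.6144  0.1982] yaw -155.55 ROW [-15.24, 11.72, -2.07] -12.57
[(np.float64(0.15), np.float64(-0.3), np.float64(0.75)), (np.float64(0.15), np.float64(-0.25), np.float64(0.79)), (np.float64(0.15), np.float64(-0.2), np.float64(0.82)), (np.float64(0.15), np.float64(-0.15), np.float64(0.82)), (np.float64(0.15), np.float64(-0.1), np.float64(0.82)), (np.float64(0.15), np.float64(-0.05), np.float64(0.81)), (np.float64(0.15), np.float64(0.0), np.float64(0.74)), (np.float64(0.15), np.float64(0.05), np.float64(0.65)), (np.float64(0.15), np.float64(0.1), np.float64(0.52)), (np.float64(0.15), np.float64(0.2), np.float64(1.1)), (np.float64(0.15), np.float64(0.25), np.float64(1.1)), (np.float64(0.15), np.float64(0.3), np.float64(1.1)), (np.float64(0.15), np.float64(0.35), np.float64(1.1)), (np.float64(0.2), np.float64(-0.6), np.float64(0.32)), (np.float64(0.2), np.float64(-0.55), np.float64(0.34)), (np.float64(0.2), np.float64(-0.35), np.float64(0.74)), (np.float64(0.2), np.float64(-0.3), np.float64(0.77)), (np.float64(0.2), np.float64(-0.25), np.float64(0.8)), (np.float64(0.2), np.fl
[... 5004 characters left out ...]
at64(-0.3), np.float64(0.16)), (np.float64(0.75), np.float64(-0.25), np.float64(0.16)), (np.float64(0.75), np.float64(-0.2), np.float64(0.17)), (np.float64(0.75), np.float64(-0.15), np.float64(0.17)), (np.float64(0.75), np.float64(-0.1), np.float64(0.2)), (np.float64(0.75), np.float64(-0.05), np.float64(0.2)), (np.float64(0.75), np.float64(0.05), np.float64(0.24)), (np.float64(0.75), np.float64(0.1), np.float64(0.24)), (np.float64(0.75), np.float64(0.15), np.float64(0.24)), (np.float64(0.75), np.float64(0.2), np.float64(0.24)), (np.float64(0.75), np.float64(0.25), np.float64(0.24)), (np.float64(0.75), np.float64(0.3), np.float64(0.24)), (np.float64(0.75), np.float64(0.35), np.float64(0.24))]
```

Run:
```python
from h import *
for n in ["scene","top"]:
    p,d,C,X=grab(n)
    for zl in (.18,.2,.22):
        for y0 in np.arange(-.26,.18,.02):
            m=(d>0)&(X[...,2]>zl)&(X[...,2]<.35)&(X[...,0]>.53)&(X[...,0]<.8)&(abs(X[...,1]-y0)<.01)
            if m.sum()>1:
                P=X[m];print(n,zl,round(y0,2),m.sum(),np.round(np.sort(P[:,0])[:4],3),round(P[:,2].max(),3))
```

```text
scene 0.18 -0.26 83 [0.668 0.67  0.67  0.67 ] 0.222
scene 0.18 -0.24 114 [0.667 0.668 0.668 0.668] 0.223
scene 0.18 -0.22 50 [0.597 0.597 0.597 0.6  ] 0.219
scene 0.18 -0.2 29 [0.598 0.598 0.599 0.6  ] 0.195
scene 0.18 -0.18 84 [0.617 0.617 0.622 0.623] 0.218
scene 0.18 -0.16 62 [0.615 0.615 0.615 0.616] 0.217
scene 0.18 -0.14 38 [0.674 0.674 0.674 0.675] 0.199
scene 0.18 -0.12 34 [0.675 0.675 0.675 0.676] 0.206
scene 0.18 -0.1 23 [0.684 0.688 0.689 0.689] 0.207
scene 0.18 -0.08 18 [0.708 0.715 0.716 0.716] 0.201
scene 0.18 -0.06 74 [0.738 0.74  0.743 0.744] 0.273
scene 0.18 -0.04 109 [0.778 0.784 0.791 0.792] 0.276
scene 0.18 0.04 66 [0.676 0.676 0.677 0.682] 0.235
scene 0.18 0.06 472 [0.624 0.626 0.626 0.626] 0.234
scene 0.18 0.08 216 [0.624 0.624 0.625 0.625] 0.235
scene 0.18 0.1 209 [0.624 0.624 0.625 0.625] 0.235
scene 0.18 0.12 213 [0.611 0.613 0.613 0.613] 0.235
scene 0.18 0.14 215 [0.608 0.611 0.613 0.613] 0.235
scene 0.18 0.16 196 [0.61  0.612 0.612 0.613] 0.235
scene 0.2 -0.26 56 [0.668 0.67  0.671 0.671] 0.222
scene 0.2 -0.24 80 [0.668 0.669 0.669 0.67 ] 0.223
scene 0.2 -0
[... 2750 characters left out ...]
 [0.627 0.628 0.628 0.628] 0.242
top 0.2 0.14 221 [0.626 0.628 0.628 0.628] 0.243
top 0.2 0.16 218 [0.626 0.628 0.628 0.628] 0.243
top 0.22 -0.26 3 [0.681 0.684 0.692] 0.224
top 0.22 -0.24 22 [0.677 0.677 0.677 0.677] 0.23
top 0.22 -0.22 7 [0.677 0.677 0.684 0.688] 0.225
top 0.22 -0.16 3 [0.629 0.649 0.683] 0.222
top 0.22 -0.06 2 [0.798 0.799] 0.249
top 0.22 -0.04 34 [0.793 0.793 0.795 0.795] 0.271
top 0.22 0.06 200 [0.629 0.629 0.63  0.63 ] 0.242
top 0.22 0.08 206 [0.628 0.629 0.629 0.63 ] 0.243
top 0.22 0.1 214 [0.628 0.628 0.629 0.629] 0.242
top 0.22 0.12 208 [0.628 0.628 0.629 0.629] 0.242
top 0.22 0.14 213 [0.626 0.628 0.628 0.628] 0.243
top 0.22 0.16 211 [0.626 0.629 0.629 0.629] 0.243
```

```bash
python3 -m crank '[[[-1,1,-2.1,0],[-3,2.3,-2.1,-2],[-5,3.8,-2.1,-4],[-7,5.4,-2.1,-6],[-9,6.9,-2.1,-8],[-11,8.5,-2.1,-10],[-13,10,-2.1,-12],[-14.5,11.1,-2.1,-12.6],[-15.2,11.7,-2.1,-12.6],[-15.2,11.7,-2.1,-12.6],[-15.2,11.7,-2.1,-12.6]]]' 0
python3 - <<'E'
from h import *
togo(.505,-.19,.25,-92.7)
s=arm.get_state();T=np.array(s["eef_pos"]);Rm=Ro.from_euler("xyz",s["ee_rot"]).as_matrix()
for n in ["scene","top"]:
    p,d,C,X=grab(n);Y=(X-T)@Rm
    if n=="scene": cv2.imwrite("pics/s1.png",p[:,:,::-1])
    for z in np.arange(0,-.21,-.015):
        m=(d>0)&(abs(Y[...,2]-z)<.0075)&(abs(Y[...,0])<.12)&(abs(Y[...,1])<.15)
        if m.sum()>2: print(n,round(z,3),m.sum(),np.round(np.percentile(Y[m],[2,98],axis=0)[:,:2],3).tolist())
p,d,C,X=grab("wrist");cv2.imwrite("pics/w1.png",p[:,:,::-1])
for th in ["spreader_tall","drying_block"]:
    for r in arm.trace(th,"wrist")[:2]:
        P=X[r["mask"]&(d>0)];print(th,round(float(r["score"]),2),r["extent"],len(P),np.round(np.percentile(P,[2,50,98],axis=0),4).tolist(),rect(P))
        if th[0]=="s":
            for a,b in((.15,.167),(.162,.175),(.1,.14),(.04,.09)):
                Q=P[(P[:,2]>a)&(P[:,2]<b)]
                if len(Q)>20: print(a,b,len(Q),np.round(Q.mean(0),4),rect(Q))
E
```

```text
t: 2.68
eef_pos: [0.504, -0.1911, 0.2507]
ee_rot: [3.142, -0.0, -1.615]
force: [-0.1, 0.7, 0.2]
width: 0.0877
gripper_force: 0.0
pos [ 0.504  -0.1911  0.2507] yaw -92.54 ROW [-0.05, -0.04, 0.03] 0.03
scene -0.03 31 [[-0.011, -0.054], [0.011, 0.061]]
scene -0.045 80 [[-0.012, -0.056], [0.012, 0.062]]
scene -0.06 76 [[-0.011, -0.054], [0.012, 0.064]]
scene -0.075 39 [[-0.011, -0.049], [0.011, 0.067]]
scene -0.09 38 [[-0.032, -0.084], [0.038, 0.089]]
scene -0.105 369 [[-0.036, -0.076], [0.039, 0.091]]
scene -0.12 292 [[-0.036, -0.085], [0.039, 0.097]]
scene -0.135 866 [[-0.035, -0.089], [0.039, 0.098]]
scene -0.15 182 [[-0.021, -0.046], [0.027, 0.019]]
scene -0.165 159 [[-0.021, -0.013], [0.026, 0.02]]
scene -0.18 109 [[-0.027, -0.031], [0.039, 0.02]]
scene -0.195 219 [[-0.036, -0.042], [0.04, 0.039]]
top -0.105 36 [[-0.041, -0.002], [0.029, 0.068]]
top -0.12 135 [[-0.041, 0.018], [0.034, 0.088]]
top -0.135 325 [[-0.039, 0.024], [0.034, 0.097]]
top -0.15 23 [[-0.037, 0.039], [0.028, 0.096]]
spreader_tall 0.92 [274.2, 142.2, 6.7, 80.2] 533 [[0.5024, -0.2347, 0.0609], [0.5057, -0.2085, 0.166], [0.509, -0.1759, 0.1709]] (array([ 506.5, -196.7]), array([76.7,  5.8]), 87.4)
0.15 0.167 24 [ 0.5059 -0.2125  0.1591] (array([ 506.2, -212.3]), array([5.3, 1.4]), 2.2)
0.162 0.175 271 [ 0.5065 -0.1967  0.1696] (array([ 506.7, -195.8]), array([34.4,  5. ]), 87.3)
0.1 0.14 64 [ 0.5059 -0.2149  0.1216] (array([ 506. , -214.9]), array([5.3, 4.9]), 88.5)
0.04 0.09 161 [ 0.5047 -0.2157  0.0793] (array([ 505.9, -196.7]), array([76.7,  5.6]), 88.3)
drying_block 0.77 [252.7, 132.9, 51.7, 87.7] 3784 [[0.4771, -0.249, 0.0096], [0.5025, -0.2003, 0.0349], [0.5356, -0.143, 0.0366]] (array([ 505.5, -191. ]), array([121.2,  65.7]), 84.2)
```

View pics/w1.png

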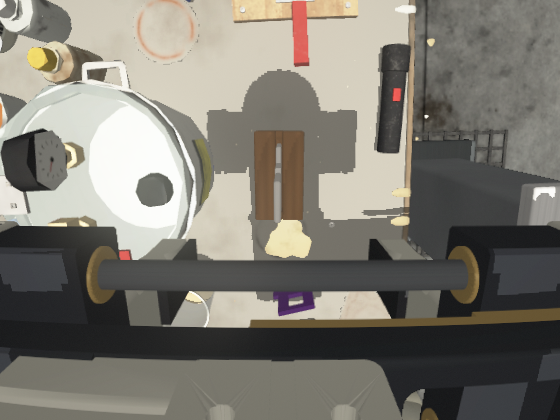

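View pics/s1.png

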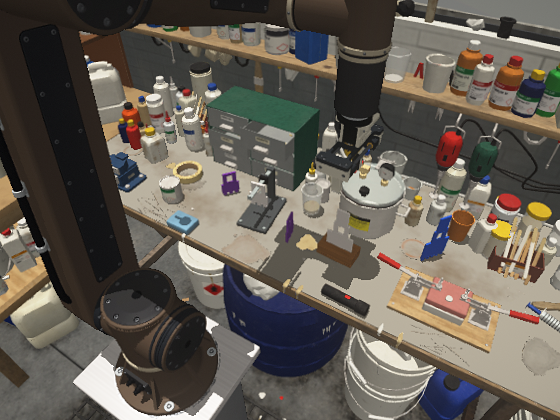

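Wrist view: the tab's top edge is at columns 274–281, rows 142–222, in the block at (279,175). In the scene view the green cabinet stands right behind the stand, so I need the exact underside of the gripper body.

Run:
```python
from h import *
s=arm.get_state();T=np.array(s["eef_pos"]);Rm=Ro.from_euler("xyz",s["ee_rot"]).as_matrix()
for n in ["scene","wrist"]:
    p,d,C,X=grab(n);Y=((X-T)@Rm)[d>0];Y=Y[(abs(Y[:,0])<.05)&(abs(Y[:,1])<.105)&(Y[:,2]<-.02)&(Y[:,2]>-.16)]
    for sg in(1,-1):
      for a in np.arange(.035,.105,.006):
        m=(sg*Y[:,1]>a)&(sg*Y[:,1]<a+.006)
        if m.sum()>2: print(n,sg,round(a,3),m.sum(),np.round(np.sort(Y[m,2])[::-1][[0,2,m.sum()//10]],3), np.round(Y[m][:,0].min(),3))
```

```text
scene 1 0.035 21 [-0.107 -0.111 -0.111] -0.026
scene 1 0.041 23 [-0.051 -0.12  -0.12 ] -0.025
scene 1 0.047 33 [-0.034 -0.041 -0.045] -0.025
scene 1 0.053 52 [-0.031 -0.036 -0.038] -0.025
scene 1 0.059 132 [-0.034 -0.035 -0.038] -0.025
scene 1 0.065 51 [-0.064 -0.072 -0.074] -0.033
scene 1 0.071 71 [-0.104 -0.105 -0.116] -0.038
scene 1 0.077 73 [-0.101 -0.112 -0.128] -0.037
scene 1 0.083 197 [-0.095 -0.096 -0.098] -0.039
scene 1 0.089 232 [-0.097 -0.098 -0.102] -0.039
scene 1 0.095 160 [-0.12  -0.12  -0.123] -0.038
scene -1 0.035 19 [-0.035 -0.054 -0.052] -0.008
scene -1 0.041 118 [-0.028 -0.031 -0.039] -0.01
scene -1 0.047 67 [-0.036 -0.043 -0.049] 0.001
scene -1 0.053 29 [-0.034 -0.041 -0.041] 0.01
scene -1 0.059 28 [-0.099 -0.107 -0.107] 0.019
scene -1 0.065 46 [-0.098 -0.11  -0.116] 0.016
scene -1 0.071 37 [-0.102 -0.105 -0.11 ] 0.016
scene -1 0.077 36 [-0.096 -0.104 -0.11 ] 0.013
scene -1 0.083 27 [-0.096 -0.112 -0.112] 0.014
scene -1 0.089 18 [-0.122 -0.129 -0.126] 0.013
wrist 1 0.035 2706 [-0.106 -0.107 -0.111] 0.019
wrist 1 0.041 3370 [-0.028 -0.028 -0.061] -0.009
wrist 1 0.047 9172 [-0.028 -0.029 -0.087] -0.031
wrist 1 0.053 4015 [-0.032 -0.032 -0.105] -0.012
wrist 1 0.059 2980 [-0.033 -0.033 -0.108] -0.013
wrist 1 0.065 2245 [-0.099 -0.1   -0.11 ] -0.013
wrist 1 0.071 919 [-0.099 -0.099 -0.104] -0.014
wrist 1 0.077 217 [-0.095 -0.095 -0.097] -0.015
wrist 1 0.083 11 [-0.094 -0.096 -0.095] 0.038
wrist -1 0.035 3055 [-0.106 -0.107 -0.111] 0.021
wrist -1 0.041 8197 [-0.028 -0.028 -0.074] -0.01
wrist -1 0.047 3922 [-0.032 -0.033 -0.1  ] 0.007
wrist -1 0.053 2907 [-0.032 -0.032 -0.102] 0.011
wrist -1 0.059 2090 [-0.057 -0.058 -0.108] 0.011
wrist -1 0.065 1084 [-0.1   -0.1   -0.105] 0.019
wrist -1 0.071 179 [-0.099 -0.1   -0.101] 0.019
wrist -1 0.077 124 [-0.095 -0.095 -0.096] 0.038
wrist -1 0.083 12 [-0.095 -0.096 -0.096] 0.038
```

Run:
```python
from h import *
togo(.52,.125,.25,-82.6)
```

```text
pos [ 0.504  -0.1914  0.2507] yaw -92.6 ROW [-12.67, -0.06, 0.03] -2.0
```

```bash
python3 -m crank '[[[-2,0,0,-0.5],[-4.2,0,0,-1],[-6.5,0,0,-1.5],[-8.8,0,0,-2],[-11,-0.1,0,-2],[-12.4,-0.1,0,-2],[-12.7,-0.1,0,-2],[-12.7,-0.1,0,-2]]]' 1
python3 - <<'E'
from h import *
togo(.52,.125,.25,-82.6)
p,d,C,X=grab("wrist");cv2.imwrite("pics/w2.png",p[:,:,::-1]);np.save("pics/w2.npy",X)
for th in ["hook_stand","spreader_small"]:
    for r in arm.trace(th,"wrist")[:2]:
        P=X[r["mask"]&(d>0)];print(th,round(float(r["score"]),2),np.round(r["extent"]),len(P),np.round(np.percentile(P,[2,50,98],axis=0),4).tolist(),rect(P))
Z=X[...,2];ok=(d>0)&(X[...,0]>.44)&(X[...,0]<.7)&(X[...,1]>.0)&(X[...,1]<.2)
P=X[ok&(Z>.006)&(Z<.018)];print("base",len(P),rect(P))
P=X[ok&(Z>.115)&(Z<.145)&(X[...,0]<.63)];print("bar",len(P))
for x in np.arange(.455,.63,.006):
    Q=P[abs(P[:,0]-x)<.003]
    if len(Q)>3: print(round(x,3),len(Q),np.round([Q[:,1].min(),Q[:,1].mean(),Q[:,1].max(),Q[:,2].min(),np.median(Q[:,2]),Q[:,2].max()],4))
P=X[(d>0)&(X[...,0]>.6)&(Z>.2)&(Z<.27)&(X[...,1]<.2)&(X[...,1]>0)];print("cab",len(P),P.size and np.round(np.percentile(P,[1,50,99],axis=0),4))
E
```

```text
t: 4.03
eef_pos: [0.5207, 0.1261, 0.2505]
ee_rot: [3.141, -0.0, -1.44]
force: [1.0, -0.1, -0.8]
width: 0.0131
gripper_force: 0.0
pos [0.5207 0.1261 0.2505] yaw -82.51 ROW [0.04, 0.03, 0.02] 0.02
hook_stand 0.55 [180. 101. 173.  81.] 10771 [[0.4616, 0.0353, 0.0103], [0.5455, 0.081, 0.0124], [0.618, 0.1358, 0.1348]] (array([553.5,  87. ]), array([198.2,  99.7]), 7.5)
spreader_small 0.93 [282. 120.   7.  56.] 374 [[0.5167, 0.0557, 0.0927], [0.5218, 0.0812, 0.1347], [0.5262, 0.1048, 0.1362]] (array([521.4,  83.6]), array([ 5.5, 59.1]), 7.7)
spreader_small 0.92 [297.  18.  60.  30.] 1192 [[0.4663, -0.0482, 0.0008], [0.4936, -0.0399, 0.0504], [0.5205, -0.0337, 0.0871]] (array([490.3, -53.7]), array([69.9, 30.1]), 11.9)
base 7896 (array([576.8,  81.3]), array([134.3, 258.5]), 83.4)
bar 3251
0.461 18 [0.0697 0.0762 0.0814 0.1323 0.1346 0.1362]
0.467 111 [0.0695 0.0753 0.0812 0.1231 0.1259 0.1357]
0.473 85 [0.0702 0.0761 0.082  0.1217 0.1249 0.1264]
0.479 83 [0.0711 0.0771 0.083  0.1221 0.1249 0.1266]
0.485 87 [0.0719 0.0776 0.0836 0.1225 0.1248 0.127 ]
0.491 83 [0.0727 0.0788 0.0846 0.1227 0
[... 520 characters left out ...]
.1007 0.1152 0.1295 0.1362]
0.557 214 [0.0735 0.0872 0.1015 0.1197 0.1349 0.137 ]
0.563 231 [0.0739 0.0907 0.1092 0.1205 0.1336 0.1364]
0.569 211 [0.0758 0.09   0.1094 0.1193 0.1327 0.1347]
0.575 81 [0.0765 0.0878 0.0957 0.12   0.1251 0.1336]
0.581 83 [0.0846 0.0904 0.0964 0.1216 0.1248 0.1263]
0.587 83 [0.0853 0.0912 0.0971 0.1228 0.1249 0.1263]
0.593 85 [0.0861 0.0917 0.0978 0.1221 0.1248 0.1265]
0.599 156 [0.083  0.0944 0.1046 0.1157 0.1251 0.1319]
0.605 169 [0.0825 0.0931 0.1054 0.1151 0.1307 0.1331]
0.611 172 [0.0829 0.0942 0.1062 0.1178 0.1309 0.1326]
0.617 111 [0.0837 0.0933 0.1064 0.1181 0.1307 0.1325]
cab 10588 [[0.6266 0.0506 0.2015]
 [0.6859 0.1008 0.2316]
 [0.7099 0.1951 0.2334]]
```

View pics/w2.png

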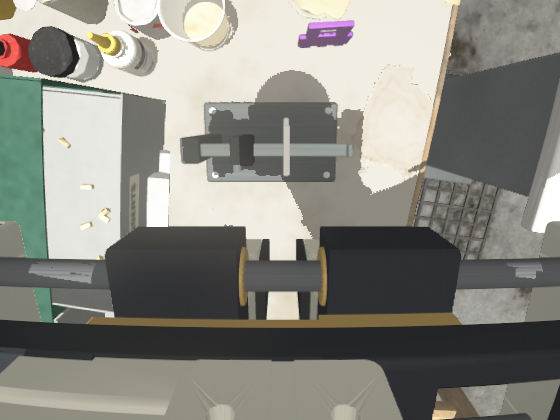

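Wrist view: the bar runs from the tip (350,150) to the post (190,148), with the small spreader at (287,148) and the buffer at (243,150). From depth the bar yaw is 7.4°, the small spreader is at x=0.521 and the buffer front at about x=0.550. The cabinet top is at 0.232 and its front at 0.627. I'll test with the empty gripper, slowly, whether the body clears the cabinet at grasp height.

```bash
python3 -m crank '[[[1,0.5,0,0],[1.7,0.8,1,0],[1.75,0.85,2.8,0],[1.75,0.85,3.8,0],[1.75,0.85,3.8,0]]]'; python3 -m crank '[[[0,-0.15,0,0],[0,-0.3,0,0],[0,-0.45,0,0],[0,-0.6,0,0],[0,-0.7,0,0],[0,-0.75,0,0],[0,-0.75,0,0]]]';  python3 -m crank '[[[0,-0.08,0,0],[0,-0.16,0,0],[0,-0.24,0,0],[0,-0.3,0,0]]]'
```

```text
t: 4.8
eef_pos: [0.5039, 0.078, 0.1544]
ee_rot: [3.138, -0.001, -1.442]
force: [-0.1, 0.6, 0.7]
width: 0.0006
gripper_force: 0.0
t: 5.68
eef_pos: [0.524, 0.0825, 0.1556]
ee_rot: [3.141, -0.0, -1.441]
force: [-0.4, 0.5, 0.1]
width: 0.0004
gripper_force: 0.0
t: 6.18
eef_pos: [0.5316, 0.0835, 0.1556]
ee_rot: [3.142, -0.0, -1.441]
force: [0.1, -0.2, -0.0]
width: 0.0004
gripper_force: 0.0
```

```bash
python3 -m crank '[[[0,-0.08,0,0],[0,-0.16,0,0],[0,-0.24,0,0],[0,-0.32,0,0],[0,-0.4,0,0],[0,-0.4,0,0]]]'; python3 -m crank '[[[0,-0.08,0,0],[0,-0.16,0,0],[0,-0.24,0,0],[0,-0.24,0,0]]]'
```

```text
t: 6.92
eef_pos: [0.5415, 0.0848, 0.1556]
ee_rot: [3.141, -0.0, -1.441]
force: [-0.1, -0.8, -0.2]
width: 0.0003
gripper_force: 0.0
t: 7.42
eef_pos: [0.5474, 0.0855, 0.1556]
ee_rot: [3.141, -0.0, -1.441]
force: [-0.1, 0.4, -0.1]
width: 0.0007
gripper_force: 0.0
```

The body clears with no contact at that height. Back to the tall spreader.

```bash
python3 -m crank '[[[0,0.8,-1.5,0],[0,0.8,-3.8,0],[1.5,0.8,-3.8,0.5],[3.5,0.8,-3.8,1],[6,0.8,-3.8,2],[8.3,0.8,-3.8,2],[10.5,0.8,-3.8,2],[11.3,0.8,-3.8,2],[11.3,0.8,-3.8,2]]]' 0
python3 - <<'E'
from h import *
togo(.5062,-.1955,.142,-92.7)
E
```

```text
t: 8.55
eef_pos: [0.5639, -0.1983, 0.2501]
ee_rot: [3.141, 0.0, -1.618]
force: [-0.5, 0.5, -0.0]
width: 0.0843
gripper_force: 0.0
pos [ 0.5639 -0.1983  0.2501] yaw -92.68 ROW [-0.0, 2.31, 4.33] 0.0
```

```bash
python3 -m crank '[[[-0.05,1.2,0,0],[-0.1,2.3,0.3,0],[-0.1,2.3,1.8,0],[-0.1,2.3,3.3,0],[-0.1,2.3,4.1,0],[-0.1,2.3,4.3,0],[-0.1,2.3,4.3,0]]]'
python3 - <<'E'
from h import *
togo(.5062,-.1955,.142,-92.7)
p,d,C,X=grab("wrist")
r=arm.trace("spreader_tall","wrist")
for q in r[:1]:
    P=X[q["mask"]&(d>0)];Q=P[P[:,2]>.162];print(q["score"],rect(Q),len(Q),np.round(np.percentile(Q,[1,99],axis=0),4))
E
```

```text
t: 9.43
eef_pos: [0.5072, -0.1915, 0.1437]
ee_rot: [-3.141, -0.0, -1.614]
force: [1.0, -0.3, -0.2]
width: 0.0872
gripper_force: 0.0
pos [ 0.5072 -0.1915  0.1437] yaw -92.48 ROW [0.16, 0.03, 0.07] 0.04
0.57 (array([ 506.4, -200.8]), array([24.3,  5.7]), 87.5) 526 [[ 0.5032 -0.2127  0.1632]
 [ 0.5095 -0.1892  0.1711]]
```

```bash
python3 -m crank '[[[0.15,0.03,0.05,0],[0.15,0.03,0.05,0]]]'; python3 -m crank '[[[0,0,0,0],[0,0,0,0],[0,0,0,0],[0,0,0,0],[0,0,0,0],[0,0,0,0]]]' 1 45
```

```text
t: 9.78
eef_pos: [0.506, -0.1961, 0.1423]
ee_rot: [-3.141, 0.0, -1.616]
force: [-0.5, -0.7, -0.7]
width: 0.0878
gripper_force: 0.0
t: 10.52
eef_pos: [0.5059, -0.1958, 0.1419]
ee_rot: [3.142, -0.0, -1.615]
force: [-1.0, 0.1, -0.1]
width: 0.0335
gripper_force: 0.0
```

```bash
python3 -m crank '[[[0,0,0,0],[0,0,0,0],[0,0,0,0],[0,0,0,0],[0,0,0,0]]]'; python3 -m crank '[[[0,0,-0.3,0],[0,0,-0.8,0],[0,0,-1.6,0],[0,0,-2.6,0],[0,0,-3.6,0],[0,0,-4,0],[0,0,-4,0]]]'
```

```text
t: 11.15
eef_pos: [0.506, -0.1958, 0.142]
ee_rot: [-3.141, -0.0, -1.615]
force: [-0.5, -0.0, 1.0]
width: 0.0004
gripper_force: 0.3
t: 12.02
eef_pos: [0.5062, -0.1958, 0.2426]
ee_rot: [-3.14, 0.0, -1.615]
force: [-0.2, -0.5, 0.2]
width: 0.0006
gripper_force: 0.0
```

The fingers shut on nothing. I'll look.

Run:
```python
from h import *
p,d,C,X=grab("wrist");cv2.imwrite("pics/w3.png",p[:,:,::-1])
for n in["wrist","scene"]:
    if n=="scene": q,d,C,X=grab(n)
    for r in arm.trace("spreader_tall",n)[:1]:
        P=X[r["mask"]&(d>0)];print(n,r["score"],r["extent"],len(P),np.round(np.percentile(P,[2,50,98],axis=0),4).tolist())
a=cv2.resize(q[150:290,260:420],None,fx=2.5,fy=2.5,interpolation=2)
o=np.zeros((420,960,3),np.uint8);o[:,:560]=p;o[:350,560:]=a;cv2.imwrite("pics/c3.png",cv2.resize(o,(800,350))[:,:,::-1])
```

```text
wrist 0.77 [278.6, 147.6, 9.9, 84.3] 583 [[0.5014, -0.2344, 0.0721], [0.5045, -0.2077, 0.1678], [0.5093, -0.1759, 0.171]]
scene 0.82 [326.4, 209.0, 25.2, 41.9] 629 [[0.4981, -0.2309, 0.036], [0.5024, -0.1948, 0.0815], [0.5076, -0.1576, 0.1705]]
```

View pics/c3.png

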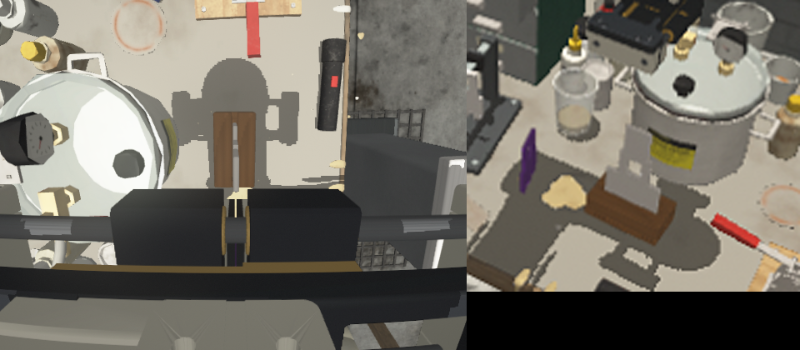

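Run:
```python
from h import *
s=arm.get_state();T=np.array(s["eef_pos"]);Rm=Ro.from_euler("xyz",s["ee_rot"]).as_matrix()
print(T,s["width"])
for n in ["scene","wrist"]:
    p,d,C,X=grab(n);Y=((X-T)@Rm)[d>0];Y=Y[(abs(Y[:,0])<.025)&(abs(Y[:,1])<.07)&(Y[:,2]<.03)&(Y[:,2]>-.11)]
    for z in np.arange(.02,-.1,-.008):
        Q=Y[abs(Y[:,2]-z)<.004]
        if len(Q)>1: print(n,round(z,3),len(Q),np.round(np.percentile(Q,[2,98],axis=0)[:,:2],3).tolist())
```

```text
[ 0.50535013 -0.19569511  0.24086993] 0.00044495808965748127
scene -0.036 7 [[0.009, -0.013], [0.012, 0.006]]
scene -0.044 11 [[0.009, -0.013], [0.012, 0.008]]
scene -0.052 9 [[0.008, -0.015], [0.012, -0.001]]
scene -0.06 5 [[0.011, -0.009], [0.011, 0.008]]
wrist -0.028 32 [[0.01, -0.002], [0.011, 0.005]]
wrist -0.036 153 [[0.01, -0.005], [0.012, 0.008]]
wrist -0.044 196 [[0.007, -0.004], [0.012, 0.007]]
wrist -0.052 113 [[0.01, -0.002], [0.011, 0.006]]
wrist -0.06 2 [[0.011, -0.001], [0.011, 0.0]]
wrist -0.076 547 [[-0.006, -0.003], [0.006, 0.005]]
wrist -0.084 45 [[0.001, -0.003], [0.009, 0.005]]
wrist -0.092 27 [[0.006, -0.003], [0.011, 0.005]]
```

The depth data shows the real fingertips lie about 28 mm behind the reported TCP, and the body at −94 mm agrees with that. So the fingers closed just above the tab. To clear the cabinet while hung, I'll pinch the top 13 mm or so of the tab: reported z ≈ 0.1285.

```bash
python3 -m crank '[[[0,0,0,0],[0,0,0,0],[0,0,0.5,0],[0,0,1,0],[0,0,1,0]]]' 0 55
python3 - <<'E'
from h import *
p,d,C,X=grab("wrist")
q=arm.trace("spreader_tall","wrist")[0]
P=X[q["mask"]&(d>0)];Q=P[P[:,2]>.164];print(q["score"],rect(Q),len(Q),np.round(np.percentile(Q,[1,99],axis=0),4).tolist())
L=P[(P[:,2]<.1)];print("low",rect(L),np.round(np.percentile(L,[1,50,99],axis=0),4).tolist())
togo(.506,-.1955,.1285,-92.7)
E
```

```text
t: 12.95
eef_pos: [0.5049, -0.1957, 0.2152]
ee_rot: [3.139, 0.0, -1.615]
force: [-0.1, -0.0, 0.1]
width: 0.0452
gripper_force: 0.0
0.63 (array([ 512.4, -195.7]), array([35.3,  5.9]), 87.1) 406 [[0.5088, -0.2129, 0.1658], [0.5158, -0.1785, 0.1711]]
low (array([ 512.5, -179.2]), array([112.5,  18.1]), 82.6) [[0.502, -0.235, 0.0005], [0.5065, -0.2088, 0.078], [0.525, -0.1272, 0.0944]]
pos [ 0.5058 -0.1959  0.2167] yaw -92.54 ROW [-0.02, -0.01, 3.53] 0.03
```

```bash
python3 -m crank '[[[0,0,0,0],[0,0,1,0],[0,0,2.3,0],[0,0,3.2,0],[0,0,3.53,0],[0,0,3.53,0],[0,0,3.53,0]]]' 0; python3 -m crank '[[[0,0,0,0],[0,0,0,0],[0,0,0,0],[0,0,0,0],[0,0,0,0],[0,0,0,0],[0,0,0,0],[0,0,0,0],[0,0,0,0],[0,0,0,0]]]' 1 55
```

```text
t: 13.92
eef_pos: [0.5067, -0.1959, 0.1298]
ee_rot: [-3.14, -0.0, -1.615]
force: [-0.1, -0.8, -0.6]
width: 0.0878
gripper_force: 0.0
t: 15.18
eef_pos: [0.506, -0.1958, 0.1287]
ee_rot: [-3.141, 0.0, -1.615]
force: [-0.1, 0.2, -0.4]
width: 0.0054
gripper_force: 55.0
```

```bash
python3 -m crank '[[[0,0,-0.2,0],[0,0,-0.6,0],[0,0,-1.2,0],[0,0,-2.2,0],[0,0,-3.3,0],[0,0,-4.2,0],[0,0,-4.2,0],[0,0,-4.2,0]]]'
python3 - <<'E'
from h import *
togo(.435,.0714,.2335,-82.56)
E
```

```text
t: 16.18
eef_pos: [0.5054, -0.1956, 0.2334]
ee_rot: [3.141, 0.0, -1.615]
force: [-0.1, -0.1, -1.6]
width: 0.0056
gripper_force: 55.0
pos [ 0.5054 -0.1956  0.2334] yaw -92.56 ROW [-10.54, 3.29, 0.0] -2.0
```

```bash
python3 -m crank '[[[-0.4,0.5,0,0],[-1.4,1.4,0,0],[-2.8,2.4,0,-0.4],[-4.3,3.1,0,-0.8],[-5.8,3.29,0,-1.2],[-7.3,3.29,0,-1.6],[-8.7,3.29,0,-2],[-9.8,3.29,0,-2],[-10.4,3.29,0,-2],[-10.54,3.29,0,-2],[-10.54,3.29,0,-2],[-10.54,3.29,0,-2]]]'
python3 - <<'E'
from h import *
togo(.439,.0719,.1565,-82.56)
s=arm.get_state();T=np.array(s["eef_pos"]);Rm=Ro.from_euler("xyz",s["ee_rot"]).as_matrix()
for n in ["scene","top","wrist"]:
    p,d,C,X=grab(n)
    for q in arm.trace("spreader_tall",n)[:1]:
        P=X[q["mask"]&(d>0)];P=P[np.linalg.norm(P[:,:2]-T[:2],axis=1)<.09];Y=(P-T)@Rm
        print(n,q["score"],len(P),np.round(np.percentile(P,[1,50,99],axis=0),4).tolist())
        if len(P)<30: continue
        for z in np.arange(0,.16,.012):
            Q=Y[abs(Y[:,2]-z)<.006]
            if len(Q)>8: print("  z",round(z,3),len(Q),"x",np.round(np.percentile(Q[:,0],[3,97]),4),"y",np.round(np.median(Q[:,1]),4))
    if n=="scene": cv2.imwrite("pics/s4.png",cv2.resize(p[130:290,180:390],None,fx=3.7,fy=3.7,interpolation=2)[:,:,::-1])
E
```

```text
t: 17.68
eef_pos: [0.4353, 0.0704, 0.2336]
ee_rot: [3.141, -0.0, -1.441]
force: [0.1, -1.1, -1.6]
width: 0.0052
gripper_force: 55.0
pos [0.4353 0.0704 0.2336] yaw -82.59 ROW [-0.04, -0.16, 3.08] -0.01Traceback (most recent call last):
  File "<stdin>", line 8, in <module>
    return _quantile_unchecked(
        a, q, axis, out, overwrite_input, method, keepdims, weights)
    return _ureduce(a,
                    func=_quantile_ureduce_func,
    ...<5 lines>...
                    overwrite_input=overwrite_input,
                    method=method)
    r = func(a, **kwargs)
    result = _quantile(arr,
                       quantiles=q,
    ...<2 lines>...
                       out=out,
                       weights=wgt)
    slices_having_nans = np.isnan(arr[-1, ...])
                                  ~~~^^^^^^^^^
IndexError: index -1 is out of bounds for axis 0 with size 0
```

Use the cloud directly, cropped to a box below the gripper, rather than the network.

Run:
```python
from h import *
s=arm.get_state();T=np.array(s["eef_pos"]);Rm=Ro.from_euler("xyz",s["ee_rot"]).as_matrix()
V=[]
for n in ["scene","top","wrist"]:
    p,d,C,X=grab(n);Y=(X-T)@Rm
    Y=Y[(d>0)&(abs(Y[...,0])<.05)&(abs(Y[...,1])<.02)&(Y[...,2]>-.04)&(Y[...,2]<.14)]
    for z in np.arange(-.03,.14,.012):
        Q=Y[abs(Y[:,2]-z)<.006]
        if len(Q)>4: print(n,"z",round(z,3),len(Q),"x",np.round(np.percentile(Q[:,0],[2,98]),4),"y",np.round(np.percentile(Q[:,1],[5,50,95]),4))
    if n!="top":V.append(cv2.resize(p[90:310,160:420] if n=="scene" else p[:240,150:433],(400,340)))
cv2.imwrite("pics/c4.png",np.hstack(V)[:,:,::-1])
```

```text
scene z -0.03 18 x [-0.0106  0.0149] y [0.0009 0.0038 0.0191]
scene z -0.018 32 x [-0.0164  0.0146] y [0.0011 0.003  0.0042]
scene z -0.006 49 x [-0.0196  0.0155] y [0.0003 0.0025 0.0051]
scene z 0.006 54 x [-0.0231  0.0199] y [-0.0008  0.0025  0.0048]
scene z 0.018 43 x [-0.0246  0.0194] y [0.0012 0.0027 0.0046]
scene z 0.03 34 x [-0.0247  0.0195] y [-0.0024  0.0023  0.0054]
scene z 0.042 62 x [-0.0384  0.0318] y [-0.0021  0.0023  0.0042]
scene z 0.054 94 x [-0.0402  0.0361] y [-0.0001  0.0027  0.0052]
scene z 0.066 85 x [-0.0416  0.0366] y [0.0003 0.0027 0.0052]
scene z 0.078 79 x [-0.0401  0.0361] y [-0.0003  0.0023  0.0045]
scene z 0.09 84 x [-0.0406  0.0354] y [0.0005 0.0027 0.0049]
scene z 0.102 80 x [-0.0409  0.0351] y [-0.0002  0.0026  0.004 ]
scene z 0.114 34 x [-0.0363  0.0329] y [-0.0009  0.0023  0.0053]
wrist z -0.03 216 x [0.0095 0.0168] y [-0.0076  0.0013  0.0106]
wrist z -0.018 73 x [0.0147 0.0169] y [-0.0013  0.0013  0.0042]
wrist z -0.006 60 x [0.0149 0.0169] y [-0.001   0.0013  0.0041]
wrist z 0.006 123 x [0.0154 0.0212] y [-0.0011  0.0013  0.0043]
wrist z 0.018 40 x [0.0205 0.0214] y [-0.0013  0.0016  0.0038]
wrist z 0.03 32 x [0.0207 0.0214] y [-0.0014  0.0009  0.0039]
wrist z 0.042 46 x [0.0204 0.0369] y [-0.0014  0.0019  0.0034]
wrist z 0.054 215 x [0.0209 0.0386] y [-0.0017  0.0012  0.0041]
wrist z 0.066 13 x [0.0371 0.0387] y [-0.0014  0.0012  0.0035]
wrist z 0.078 10 x [0.0379 0.0387] y [-0.0012  0.0008  0.0032]
wrist z 0.09 10 x [0.0377 0.0387] y [-0.0009  0.0012  0.0033]
wrist z 0.102 9 x [0.0374 0.0388] y [-0.0011  0.0012  0.0034]
```

View pics/c4.png

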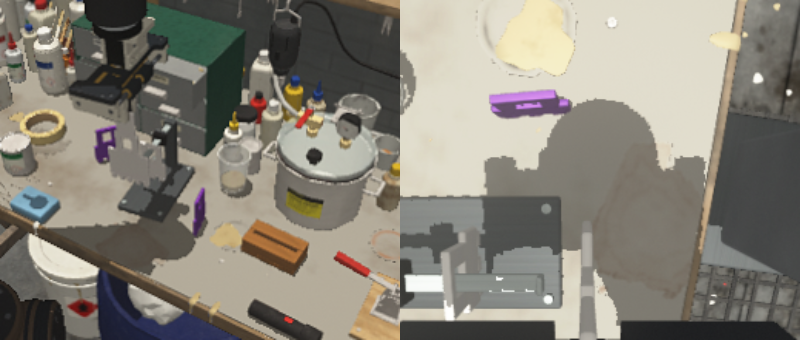

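The views show the tall spreader held upright and square just in front of the bar tip, with the block empty and the small one still hanging. The plate sits 1.4 mm to +y in the grip, already compensated for. I'll lower it to threading height and slide it over the tip.

```bash
python3 -m crank '[[[0.02,0,0.6,0],[0.02,0,1.5,0],[0.02,0,2.4,0],[0.02,0,3,0],[0.02,0,3.08,0],[0.02,0,3.08,0],[0.02,0,3.08,0]]]';  python3 - <<'E'
from h import *
s=arm.get_state();x,y,z=s["eef_pos"]
togo(.482,.0842+.1306*(.482-.533)-.0014,.1565,-82.56)
E
```

```text
t: 18.8
eef_pos: [0.436, 0.0708, 0.1574]
ee_rot: [-3.14, 0.0, -1.441]
force: [0.2, 0.9, -1.4]
width: 0.0054
gripper_force: 55.0
pos [0.436  0.0708 0.1574] yaw -82.54 ROW [0.03, -1.85, 0.04] 0.0
```

```bash
python3 -m crank '[[[0.02,-0.2,0.03,0],[0.02,-0.5,0.03,0],[0.03,-0.8,0.03,0],[0.03,-1.1,0.03,0],[0.03,-1.1,0.03,0]]]'; python3 -m crank '[[[0,-0.25,0,0],[0,-0.5,0,0],[0,-0.75,0,0],[0,-0.75,0,0],[0,-0.75,0,0]]]'
python3 - <<'E'
from h import *
togo(.482,.0842+.1306*(.482-.533)-.0014,.1565,-82.56)
E
```

```text
t: 19.42
eef_pos: [0.4634, 0.0734, 0.1557]
ee_rot: [3.141, -0.0, -1.441]
force: [-0.2, -0.5, -2.1]
width: 0.0054
gripper_force: 55.0
t: 20.05
eef_pos: [0.4813, 0.0757, 0.1558]
ee_rot: [3.141, -0.0, -1.441]
force: [0.1, 0.5, -1.9]
width: 0.0053
gripper_force: 55.0
pos [0.4813 0.0757 0.1558] yaw -82.56 ROW [-0.01, -0.03, -0.03] 0.0
```

```bash
python3 -m crank '[[[0,0,0.15,0],[0,0,0.3,0],[0,0,0.45,0],[0,0,0.5,0],[0,0,0.5,0]]]'; python3 -m crank '[[[0,0,0.02,0],[0,0,0.04,0],[0,0,0.04,0]]]'; python3 -m crank '[[[0,0,0.02,0],[0,0,0.02,0]]]'
```

```text
t: 20.68
eef_pos: [0.4814, 0.0758, 0.1433]
ee_rot: [3.141, -0.0, -1.441]
force: [-0.9, 0.3, -1.4]
width: 0.0052
gripper_force: 55.0
t: 21.05
eef_pos: [0.4814, 0.0758, 0.1424]
ee_rot: [3.142, -0.0, -1.441]
force: [-1.1, 1.1, -1.4]
width: 0.0054
gripper_force: 55.0
t: 21.3
eef_pos: [0.4814, 0.0758, 0.1419]
ee_rot: [3.142, 0.0, -1.441]
force: [0.4, 0.8, -1.5]
width: 0.0054
gripper_force: 55.0
```

```bash
for i in 1 2; do python3 -m crank '[[[0,0,0.02,0],[0,0,0.02,0]]]' | sed -n 2,4p; done
```

```text
eef_pos: [0.4816, 0.0759, 0.1416]
ee_rot: [-3.141, -0.0, -1.441]
force: [-0.5, 0.2, 0.4]
eef_pos: [0.4819, 0.0759, 0.1416]
ee_rot: [-3.141, -0.0, -1.44]
force: [-1.6, -1.2, 5.5]
```

Contact with the bar at z=0.1416, as predicted. I'll ease off slightly and slide back.

```bash
python3 -m crank '[[[0,0,-0.03,0],[0,-0.1,-0.03,0],[0,-0.25,-0.03,0],[0,-0.4,-0.03,0],[0,-0.55,-0.03,0],[0,-0.7,-0.03,0],[0,-0.85,-0.03,0],[0,-1,-0.03,0],[0,-1.15,-0.03,0],[0,-1.25,-0.03,0],[0,-1.3,-0.03,0],[0,-1.3,-0.03,0]]]'
python3 - <<'E'
from h import *
s=arm.get_state();print(s["force"],s["eef_pos"])
togo(.537,.0842+.1306*(.537-.533)-.0014,.1416,-82.56)
E
```

```text
t: 23.3
eef_pos: [0.5138, 0.0801, 0.1416]
ee_rot: [-3.141, 0.0, -1.441]
force: [-1.1, -0.3, 1.1]
width: 0.0052
gripper_force: 55.0
[-1.11593929 -0.25988348  1.12796969] [0.51378326 0.08006306 0.14162176]
pos [0.5138 0.0801 0.1416] yaw -82.55 ROW [-0.01, -0.94, 0.0] 0.0
```

```bash
python3 -m crank '[[[0,-0.08,0,0],[0,-0.16,0,0],[0,-0.24,0,0],[0,-0.32,0,0],[0,-0.4,0,0],[0,-0.48,0,0],[0,-0.56,0,0],[0,-0.64,0,0],[0,-0.72,0,0],[0,-0.8,0,0],[0,-0.86,0,0],[0,-0.86,0,0]]]'
python3 - <<'E'
from h import *
for i in range(2):
    p,d,C,X=grab("top" if i else "scene");s=arm.get_state();print(s["force"],s["eef_pos"])
    if i==0: cv2.imwrite("pics/c5.png",cv2.resize(p[140:240,210:310],(600,600),interpolation=2)[:,:,::-1])
E
```

```text
t: 24.8
eef_pos: [0.5352, 0.0829, 0.1416]
ee_rot: [-3.141, -0.0, -1.441]
force: [-1.0, 0.2, -0.2]
width: 0.0054
gripper_force: 55.0
[-0.30015484 -1.14393276 -1.37735258] [0.53515966 0.08290388 0.1416346 ]
[-1.03535796 -0.06882725 -1.73906393] [0.53512259 0.08290179 0.14165192]
```

View pics/c5.png

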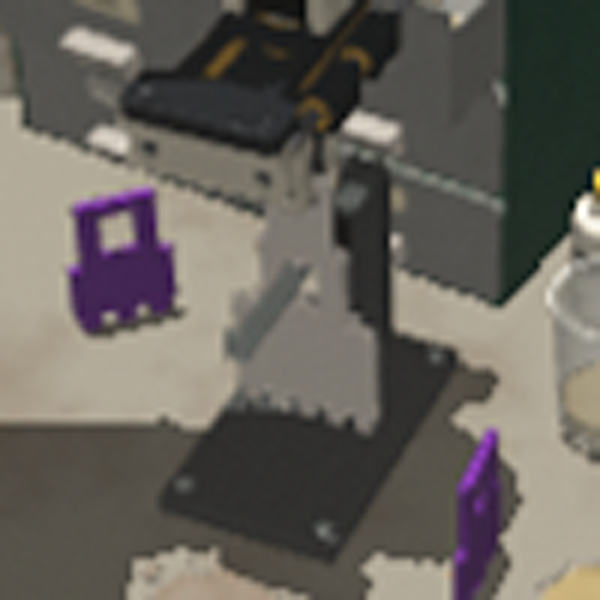

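The tall spreader is threaded on the bar (crop 310,300) with the small one behind it; no resistance yet. Now small steps, feeling for the buffer.

```bash
python3 -m crank '[[[0,-0.06,0,0],[0,-0.12,0,0],[0,-0.17,0,0],[0,-0.17,0,0]]]' | sed -n 2,4p; for i in 1 2 3; do python3 -m crank '[[[0,-0.02,0,0],[0,-0.04,0,0],[0,-0.04,0,0]]]' | sed -n 2,4p;done
```

```text
eef_pos: [0.5394, 0.0834, 0.1417]
ee_rot: [-3.142, -0.0, -1.441]
force: [-0.9, -0.5, -0.9]
eef_pos: [0.5403, 0.0835, 0.1416]
ee_rot: [-3.142, 0.0, -1.441]
force: [-1.5, 0.3, -1.1]
eef_pos: [0.5412, 0.0837, 0.1416]
ee_rot: [-3.142, -0.0, -1.441]
force: [-1.9, -1.6, -1.2]
eef_pos: [0.5422, 0.0838, 0.1417]
ee_rot: [-3.142, 0.0, -1.441]
force: [-0.6, -0.3, -0.9]
```

```bash
for i in 1 2; do python3 -m crank '[[[0,-0.02,0,0],[0,-0.04,0,0],[0,-0.04,0,0]]]' | sed -n 2,4p; python3 -c "
from station import arm;arm.grab_frame('top');s=arm.get_state();print(s['force'])"; done
```

```text
eef_pos: [0.5433, 0.0839, 0.1417]
ee_rot: [-3.142, -0.0, -1.441]
force: [-0.4, -0.7, -1.5]
[-0.949226    0.11245016 -0.93704482]
eef_pos: [0.5443, 0.0841, 0.1417]
ee_rot: [-3.141, 0.0, -1.441]
force: [-0.6, -0.0, -2.5]
[-0.15206298  0.51615324 -1.35447165]
```

```bash
for i in 1 2; do python3 -m crank '[[[0,-0.02,0,0],[0,-0.02,0,0]]]' | sed -n 2,4p; python3 -c "
from station import arm;arm.grab_frame('top');s=arm.get_state();print(s['force'])"; done
```

```text
eef_pos: [0.5447, 0.0841, 0.1417]
ee_rot: [-3.141, 0.0, -1.441]
force: [-0.4, -0.7, -0.6]
[-0.58205225 -0.49201613 -0.50756418]
eef_pos: [0.545, 0.0841, 0.1417]
ee_rot: [3.141, -0.0, -1.441]
force: [-2.0, 0.4, -1.0]
[-1.52547307  0.87430862  0.2850236 ]
```

```bash
for i in 1 2; do python3 -m crank '[[[0,-0.02,0,0],[0,-0.02,0,0]]]' | sed -n 2,4p; python3 -c "
from station import arm;arm.grab_frame('top');s=arm.get_state();print(s['force'])"; done
```

```text
eef_pos: [0.5455, 0.0842, 0.1417]
ee_rot: [3.141, -0.0, -1.441]
force: [-3.1, -0.2, 0.8]
[-1.40825922  0.12020875  1.07359757]
eef_pos: [0.5459, 0.0842, 0.1416]
ee_rot: [3.141, -0.0, -1.441]
force: [-3.6, -0.9, 2.1]
[-3.81863398 -0.0144565   2.08700796]
```

The buffer is resisting. Press up gradually to about 9 N.

```bash
for i in 1 2; do python3 -m crank '[[[0,-0.02,0,0],[0,-0.02,0,0]]]' | sed -n 2,4p; python3 -c "
from station import arm;arm.grab_frame('top');s=arm.get_state();print(s['force'])"; done
```

```text
eef_pos: [0.5463, 0.0842, 0.1416]
ee_rot: [3.141, -0.0, -1.441]
force: [-4.8, -0.7, 2.6]
[-5.03692091 -0.24981233  2.80887745]
eef_pos: [0.5466, 0.0842, 0.1416]
ee_rot: [3.141, -0.0, -1.441]
force: [-6.1, -0.3, 2.9]
[-6.54168363 -0.38129097  3.76911219]
```

```bash
for i in 1 2; do python3 -m crank '[[[0,-0.02,0,0],[0,-0.02,0,0]]]' | sed -n 2,4p; python3 -c "
from station import arm;arm.grab_frame('top');s=arm.get_state();print(s['force'])"; done
```

```text
eef_pos: [0.5469, 0.0842, 0.1416]
ee_rot: [3.14, -0.0, -1.441]
force: [-6.3, -0.4, 4.4]
[-7.32192151 -0.08061435  3.58045767]
eef_pos: [0.5471, 0.0843, 0.1416]
ee_rot: [3.14, -0.0, -1.441]
force: [-7.5, -0.5, 5.7]
[-8.04784816  0.18664127  4.74416748]
```

```bash
python3 -m crank '[[[0,-0.02,0,0],[0,-0.04,0,0],[0,-0.04,0,0]]]' | sed -n 2,4p;  python3 -c "
from station import arm
for i in range(2):
  arm.grab_frame('top');s=arm.get_state();print(s['force'])"
```

```text
eef_pos: [0.5477, 0.0843, 0.1416]
ee_rot: [3.139, -0.0, -1.441]
force: [-9.5, 0.9, 6.8]
[-9.11875683 -0.47916618  6.96505163]
[-9.09578691 -0.22937322  6.56202205]
```

```bash
python3 -m crank '[[[0,-0.03,0,0],[0,-0.03,0,0],[0,-0.03,0,0],[0,-0.03,0,0],[0,-0.03,0,0],[0,-0.03,0,0]]]' | sed -n 1,4p;  python3 -c "
from station import arm
for i in range(3):
  arm.grab_frame('top');s=arm.get_state();print(s['force'])"
```

```text
t: 31.0
eef_pos: [0.5482, 0.0843, 0.1416]
ee_rot: [3.139, -0.0, -1.441]
force: [-10.1, -0.9, 7.2]
[-10.00046051  -0.26352906   7.8463444 ]
[-10.43304146  -0.28668302   7.85510834]
[-9.80143863  0.66709197  7.73073798]
```

Held at about 10 N for well over 0.3 s, so let go here and lift away.

```bash
python3 -m crank '[[[0,0,0,0],[0,0,0,0],[0,0,0,0],[0,0,0,0],[0,0,0,0],[0,0,0,0]]]' 0.5; python3 -m crank '[[[0,0,-0.3,0],[0,0,-1,0],[0,0,-2,0],[0,0,-3.5,0],[0,1,-4.5,0],[-1.6,1,-4.5,0],[-1.7,1,-4.5,0],[-1.7,1,-4.5,0]]]'
python3 - <<'E'
from h import *
p,d,C,X=grab("wrist")
Z=X[...,2]
for a in(.515,):
  m=(d>0)&(Z>.128)&(X[...,0]>.455)&(X[...,0]<.6)&(abs(X[...,1]-.084)<.045)
  P=X[m]
  for x in np.arange(.525,.575,.003):
    Q=P[abs(P[:,0]-x)<.0015]
    if len(Q): print(round(x,3),len(Q),np.round([Q[:,1].min(),Q[:,1].max(),np.median(Q[:,2]),Q[:,2].max()],3))
q,_,_,_=grab("scene")
cv2.imwrite("pics/c6.png",np.hstack([cv2.resize(q[140:240,210:310],(400,400),interpolation=2),cv2.resize(p[60:230,170:340],(400,400))])[:,:,::-1])
E
```

```text
t: 31.9
eef_pos: [0.5499, 0.0848, 0.1417]
ee_rot: [-3.142, -0.0, -1.441]
force: [0.5, 0.3, 0.2]
width: 0.0436
gripper_force: 0.0
t: 32.9
eef_pos: [0.5195, 0.1238, 0.2544]
ee_rot: [-3.141, -0.0, -1.44]
force: [-0.3, -0.7, -0.6]
width: 0.0439
gripper_force: 0.0
0.525 1593 [0.091 0.102 0.388 0.4  ]
0.528 1596 [0.092 0.102 0.388 0.4  ]
0.531 1591 [0.092 0.103 0.388 0.4  ]
0.534 1573 [0.093 0.103 0.388 0.4  ]
0.537 1591 [0.088 0.106 0.387 0.4  ]
0.54 2233 [0.068 0.129 0.385 0.401]
0.543 2533 [0.062 0.129 0.384 0.401]
0.546 3319 [0.062 0.121 0.37  0.401]
0.549 3145 [0.064 0.118 0.373 0.401]
0.552 2787 [0.064 0.117 0.373 0.401]
0.555 2781 [0.065 0.118 0.373 0.401]
0.558 2562 [0.074 0.118 0.373 0.401]
0.561 2511 [0.074 0.11  0.373 0.401]
0.564 2444 [0.075 0.11  0.373 0.401]
0.567 2372 [0.076 0.111 0.373 0.401]
0.57 2040 [0.076 0.111 0.373 0.4  ]
0.573 1711 [0.077 0.111 0.373 0.393]
```

View pics/c6.png

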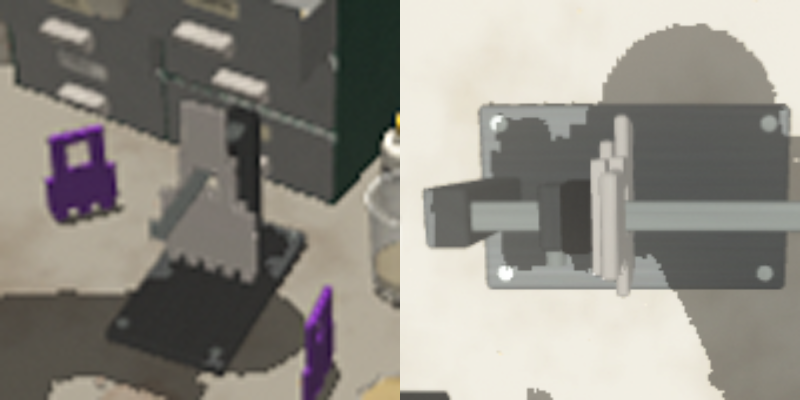

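Both spreaders hang on the bar, packed against the buffer (right view, x≈595–630), and the gripper is clear. I'm handing in.

```bash
python3 -c "
from station import arm
print(arm.job_done())"
```

```text
the job is handed in; nothing more can be done
None
```

The tall spreader hangs on the bar in front of the small one, both packed against the buffer after a press of about 10 N at the wrist for about a second, then released there. A first grasp closed just above the tab and tipped the spreader slightly in its slot; the second held. The job is handed in, but no verdict came back.

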